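Sweep broken coaster pieces off the shelf end into the scrap pan with the scraper

TASK

Take the yellow scraper from its stand and, with its silicone lip resting lightly on the shelf all the way, sweep both sharp blue pieces of the broken coaster off the open end of the shelf so that they drop into the metal pan below. Do not touch the pieces with the gripper, do not press the scraper hard on the shelf, and leave the pan and everything else where it is. Then put the scraper back in its stand and let go.

Things in the scene. Friction and masses are not known exactly. Their poses are not given: they have to be found in the camera images.
- shelf: The raised concrete-grey shelf, a level board 400 (x) x 600 (y) x 28 mm on two uprights, its flat top 120 mm above the worktop. Origin on the worktop (z = 0) under the middle of the board. Its +y end is the open end, 300 mm from the origin along its +y; a 25 mm high, 12 mm thick upstand runs along its back (+x) edge. It is fixed, and may be turned a few degrees
- shelf_edge (a point): Middle of the open (+y) end edge of the shelf, on the top surface; same axes as the shelf
- stand: Grey plastic cradle stand fixed on the shelf, origin at the centre of its underside (on the shelf top). Base 206 (x) x 70 (y) x 6 mm; two posts, each 14 mm wide, centred at x = +-86 mm, with flat tops 46 mm above the shelf on which the ends of the scraper's head rest; on each post two cheeks rise to 60 mm, leaving a 26 mm wide gap in y (4 mm to spare on either side of the head); between the posts 158 mm are free for the scraper's 140 mm lip
- stand_seat (a point): Point where the scraper's origin lies when it rests centred in the stand: 46 mm above the stand's origin; same axes
- scraper: Yellow scraper (squeegee form), 0.17 kg, loose, standing upright in the stand. Origin at the centre of the underside of its head; x along the head, z up the handle. Head 184 (x) x 18 (y) x 24 (z) mm; below it hangs the silicone strip. For sweeping, the head lies across the way and the handle stays upright. A few newtons on the shelf are enough; more than 14 N is pressing hard
- scraper_grip (a point): Grip point on the scraper's flat upright handle, which is 50 (x) x 14 (y) mm and rises from 24 to 96 mm above the scraper's origin; this point is 68 mm above it, in the middle. Grip it from above across its 14 mm, closing along y
- scraper_strip (a point): Middle of the head's underside, where the silicone strip comes out: 140 mm (x) long, 4 mm thick, always upright. How far it was pushed up into the head differs each time and is not measured: its lower edge (the lip) lies 16 to 34 mm below this point. It stays so in use. The lip is springy: it gives way upward about 1 mm per 4 N, 8 mm at most
- shard_a: Blue ceramic piece, about 44 x 40 x 6 mm, 25 g, flat on the shelf, origin at the middle of its underside. Sharp: not for the gripper
- shard_b: Blue ceramic piece, about 40 x 38 x 6 mm, 25 g, flat on the shelf 48 to 62 mm from shard_a (between origins), origin at the middle of its underside. Sharp: not for the gripper
- pan: Open metal scrap pan on the worktop below the open end of the shelf, reaching about 30 mm in under it; loose, 0.7 kg. Outside 280 (x) x 180 (y) x 65 mm, walls 4 mm, origin at the centre of its underside
- pan_in (a point): Centre of the pan's inner floor, 4 mm above the pan's origin
- tub: White dispenser tub with blue flip lid, 92 x 112 x 108 mm, loose on the shelf, origin at the centre of its underside; leave alone
- jar: Glass jar of wooden pegs, 84 mm across, 111 mm high, loose on the shelf, origin at the centre of its underside; leave alone
- cup: Empty stainless steel cup, 76 mm across, 85 mm high, loose on the shelf, origin at the centre of its underside; leave alone
- bottle: Closed white bottle, 68 mm across, 165 mm high, loose on the shelf, origin at the centre of its underside; leave alone
- soap_dish: White soap dish with a bar of soap, 100 x 70 x 36 mm, loose on the shelf, origin at the centre of its underside; leave alone
- spray_can: Green can, 56 mm across, 150 mm high, loose on the worktop left of the pan, origin at the centre of its underside; leave alone
Not all that is in view belongs to the job. Of the things that look like the scraper, the larger one is meant. What is shaped like the shard_a but purple is not meant.

How it is judged:
On the way, in this order (a step that is already met when the one before it is completed fails the run):
1. the scraper is lifted clear of its stand (z of scraper in the frame of stand_seat above 0.03 m), for 0.2 s.
2. the lip is set down on the shelf and rests on it, both pieces still lying on the shelf (contact force between scraper and shelf above 1 N and y of scraper in the frame of shelf below 0.17 m and height (world z) of each of shard_a, shard_b above 0.11 m), for 0.2 s.
3. the lip still rests on the shelf half way, 80 to 110 mm before the open end (contact force between scraper and shelf above 0.8 N and y of scraper in the frame of shelf_edge between -0.11 and -0.08 m), for 0.05 s.
4. the lip still rests on the shelf within 50 mm of the open end (contact force between scraper and shelf above 0.8 N and y of scraper in the frame of shelf_edge above -0.05 m), for 0.1 s.
5. both pieces have dropped into the pan (height (world z) of each of shard_a, shard_b below 0.06 m and x of shard_a in the frame of pan_in between -0.137 and 0.137 m and y of shard_a in the frame of pan_in between -0.087 and 0.087 m and x of shard_b in the frame of pan_in between -0.137 and 0.137 m and y of shard_b in the frame of pan_in between -0.087 and 0.087 m), for 0.2 s.
At the end, for the whole second after the job is handed in: Both blue pieces lie at rest inside the pan (origins below 60 mm height, within its walls); the scraper rests upright in its stand, its head down on the posts between the cheeks (origin within 16 mm sideways and 4 mm in height of the seat point, tilt under 0.1 rad), at rest and released (all of step 5 and linear speed of each of shard_a, shard_b, scraper below 0.02 m/s and horizontal distance between scraper and stand_seat below 0.016 m and z of scraper in the frame of stand_seat between -0.004 and 0.004 m and angle between scraper's own z axis and vertical below 0.1 rad); the robot touches nothing.
It fails at once if the scraper is pressed on the shelf with more than 14 N (contact force between scraper and shelf above 14 N).
It fails at once if the gripper touches a ceramic piece (contact force between any of the arm, the fingers and shard_a above 0.3 N or contact force between any of the arm, the fingers and shard_b above 0.3 N).
It fails at once if the pan is shifted by more than 20 mm (distance of pan from where it was at the start of the episode above 0.02 m).
It fails at once if another thing on the shelf or worktop is shifted by more than 20 mm or knocked over (distance of any of tub, jar, cup, bottle, soap_dish, spray_can from where it was at the start of the episode above 0.02 m or angle between any of tub, jar, cup, bottle, spray_can's own z axis and vertical above 0.5 rad).
It also fails if it takes over 67 s, if anything falls off the work surface, if the arm or the gripper's body presses on something with over 40 N, if the wrist force passes 120 N, or if a joint passes its speed limit or range.

ROBOT

A 7-joint arm with a two-finger parallel gripper is mounted at the origin on the work surface. World frame = base frame: x ahead of the robot, y to its left, z up, the work surface at z = 0. Lengths are in m, angles in rad, forces in N, time in s.
With the tool pointing down it reaches from about 0.4 to 0.85 m from the base axis. Payload 10.4 kg.
Tool frame: the origin (TCP) lies at the very end of the fingers, on their centre line; the grasp point (between the pads) lies manip.hold_point_z behind it (manip.hold_point_z is the distance from the TCP to the grasp point, in m); z points along the fingers, y is the direction in which the jaws open and shut (so a half turn about z gives the same grasp; the last joint's range is limited). The gripper opens to 85 mm and grips with 20 to 120 N. Pads are 22 mm wide; open, the fingers measure 114 mm over their backs; the gripper's body (76 mm by 85 mm) begins 54 mm behind the grasp point. The pads swing forward as they close: fully open they stand 13 mm farther back than shut.
Start: joints at [1.142, 0.332, -0.065, 1.46, 0.022, 1.35, -0.088], TCP at [0.247, -0.574, 0.231] pointing down, gripper open.
Joint ranges: [-2.6, 2.6], [-0.5, 2.12], [-1.47, 1.34], [0.16, 2.42], [-1.27, 4.41], [0.06, 2.06], [-2.6, 2.6]. Speed limits (rad/s): [2.22, 2.22, 2.79, 2.79, 3.14, 3.14, 3.14].

INTERFACE

Orientations are given as a unit quaternion [x, y, z, w].
In Python, from workcell import manip gives the robot as it stands.
- The arm moves only by the tool jog_arm, never from a script. Its arguments are lists of equal length, an entry for each row: "translation": the shift along the world's x, y, z in mm, a list of three; "turn": the turn about the world's z in degrees. In form: {"translation": [[x, y, z], ...], "turn": [turn, ...]}. A call has 1 to 12 rows; each row is the pose to reach, as a shift and turn from the pose measured when the call began; what a row does not reach only later rows make up. A row lasts 1/12 s, in which the tool goes at most 41.7 mm and 7.16 degrees, less where a joint would pass 70% of its speed; a pose out of reach is approached as far as the arm can. A call with a gripper value outside its range is refused whole. "grip" is the finger opening in mm, from 0 to 85.4, set as the call begins (left out, the last holds). The fingers move at their own pace and stop on an object; "grip_force" is the grip in N (left out, the last holds). Time passes only in rows, so rows that repeat a pose let the fingers close. It gives the time, the measured TCP pose, the force and the opening at its end, in the units of the state.
- manip.get_obs(): the state, without advancing time (a new reading comes with each control period).
- manip.camera(name): name is "scene" or "top" or "wrist"; returns a dict with "frame" (400x640x3 uint8, red, green, blue), "mtx" (3x3 intrinsics, pixels), "k1" (the pictures are not rectified: a ray, as slopes to the right and down, at radius r is drawn at 1 + k1 r^2 times it, then the intrinsics apply), "pose" (4x4, takes a point from camera to world coordinates). Camera axes: x right, y down, z forward; pixel columns grow to the right and rows downward; lengths in m; the calibration is good to about 2 mm. A picture is of the moment at which its call begins. There is no depth.
- manip.hand_in(): hands the job in, once; it reports no verdict.
Trained networks look in a picture, given as the dict that the camera call returned (one of the last four; its "shot" number tells which), for a name from the list of things; names that differ only in an ending like _2 or _b are one class to them, and where a whole thing is asked for, a point or a joint stands for the part that bears it (a point fixed in the world has none). Each returns a list of dicts, best first, with "confidence" (0 to 1); they miss things now and then, are a little off and sometimes report something else, mostly with a low value. They report only what shows in the picture. A call takes as long as a camera call. They do not tell look-alikes from the thing itself.
- manip.outline_of(picture, label): "mask" (400x640 bool, what is visible of it) and "extent" ([left, top, right, bottom] in pixels, round what is visible of it).
- manip.pinpoint(picture, label): "at" ([column, row] in pixels: a listed point, or the origin of a listed thing).
The state is a dict: "clock": time; "joint_pos": joint angles; "joint_velocities": joint speeds; "tau": joint torques, N m; "position": TCP position; "ee_rot": TCP orientation; "ft_force": force on the tool from outside, world axes, zero at the start; "torque": the same for the moment, N m; "grip_width": opening from 0.0 (shut) to 1.0 (fully open).
Only numpy, scipy, OpenCV 4.12 (cv2) and the standard library are available. Lean on these libraries where they do the work, as an engineer would, in place of code of your own. Each camera call takes 0.05 s, during which the arm holds its last target. There are 200 camera calls.

## Working session

There is one attempt and no reset: what is moved stays moved. The work goes in short steps, Python scripts to look and compute and a tool call to move; the robot and the scene stay as the last step left them, time stands still between calls to the robot, and variables do not carry over. Pictures are saved under pics/ and viewed, about 8 in all and at most 12, crops included, and the job is handed in when it is done.

Besides the shell and the picture viewer there is one more tool, called after "Emit:" in YAML: its name, and indented under it one key for each argument. jog_arm: Moves the arm, as the interface text tells. Its arguments: {"type":"object","properties":{"translation":{"type":"array"},"turn":{"type":"array"},"grip":{"type":"number"},"grip_force":{"type":"number"}},"required":["translation","turn"]}

```bash
mkdir -p pics
cat > h.py <<'E'
import numpy as np, cv2
from workcell import manip
def ray(c,uv):
    K=c["mtx"]; d=np.array([(uv[0]-K[0,2])/K[0,0],(uv[1]-K[1,2])/K[1,1]]); u=d.copy()
    for _ in range(20): u=d/(1+c["k1"]*(u@u))
    R=c["pose"][:3,:3]; return c["pose"][:3,3], R@np.array([u[0],u[1],1.])
def onz(c,uv,z):
    o,d=ray(c,uv); return o+d*(z-o[2])/d[2]
def proj(c,P):
    p=np.linalg.inv(c["pose"])@np.append(P,1); u=p[:2]/p[2]; u=u*(1+c["k1"]*(u@u))
    return c["mtx"][:2,:2]@u+c["mtx"][:2,2]
def save(c,n): cv2.imwrite("pics/"+n,c["frame"][:,:,::-1])
E
python3 - <<'E'
from h import *
o=manip.get_obs(); print(o["position"],o["ee_rot"],o["grip_width"],o["clock"],manip.hold_point_z)
Z=dict(shelf_edge=.12,stand=.12,stand_seat=.166,scraper=.166,scraper_grip=.234,shard_a=.12,shard_b=.12,pan=0,tub=.12,jar=.12,cup=.12,bottle=.12,soap_dish=.12,spray_can=0,shelf=0)
for n in ["scene","top"]:
    c=manip.camera(n); save(c,n+"0.png"); print(n,c["pose"][:3,3].round(3))
    for k,z in Z.items():
        for r in manip.pinpoint(c,k)[:3]:
            print(k,round(r["confidence"],2),np.round(r["at"]),onz(c,r["at"],z).round(4))
E
```

```text
[ 0.24658067 -0.57390578  0.23048834] [ 9.79483001e-01  2.01525522e-01 -1.82955280e-04 -6.93102387e-04] 1.001850284473033 0.0 0.0187
scene [1.054 0.609 0.952]
shelf_edge 0.74 [337. 241.] [0.5871 0.1689 0.12  ]
stand 0.6 [253. 163.] [ 0.5721 -0.2682  0.12  ]
stand_seat 0.98 [257. 149.] [ 0.5473 -0.271   0.166 ]
stand_seat 0.47 [245. 224.] [ 0.7644 -0.0182  0.166 ]
stand_seat 0.28 [431. 307.] [0.5818 0.4768 0.166 ]
scraper 0.65 [257. 151.] [ 0.5533 -0.2647  0.166 ]
scraper 0.63 [318. 155.] [ 0.414  -0.1108  0.166 ]
scraper 0.32 [333. 243.] [0.6248 0.1903 0.166 ]
scraper_grip 0.82 [252. 134.] [ 0.5587 -0.2695  0.234 ]
scraper_grip 0.64 [316. 146.] [ 0.4444 -0.0874  0.234 ]
shard_a 0.66 [269. 215.] [ 0.673  -0.0381  0.12  ]
shard_a 0.45 [300. 182.] [ 0.5115 -0.0882  0.12  ]
shard_a 0.43 [306. 195.] [ 0.5355 -0.0278  0.12  ]
shard_b 0.66 [269. 215.] [ 0.673  -0.0381  0.12  ]
shard_b 0.45 [300. 182.] [ 0.5115 -0.0882  0.12  ]
shard_b 0.43 [306. 195.] [ 0.5355 -0.0278  0.12  ]
pan 0.72 [366. 264.] [0.5161 0.2282 0.    ]
tub 0.79 [201. 172.] [ 0.732  -0.3474  0.12  ]
jar 0.66 [245. 226.] [ 0
[... 850 characters left out ...]
 -0.1244  0.12  ]
shard_a 0.53 [450. 191.] [ 0.5582 -0.2836  0.12  ]
shard_b 0.66 [368. 208.] [ 0.5191 -0.0724  0.12  ]
shard_b 0.66 [392. 272.] [ 0.3553 -0.1244  0.12  ]
shard_b 0.53 [450. 191.] [ 0.5582 -0.2836  0.12  ]
pan 0.61 [257. 223.] [0.5051 0.2255 0.    ]
tub 0.7 [470. 124.] [ 0.7353 -0.3515  0.12  ]
jar 0.72 [355. 127.] [ 0.7359 -0.0488  0.12  ]
cup 0.9 [407. 119.] [ 0.7547 -0.1853  0.12  ]
cup 0.65 [276. 179.] [0.6014 0.1601 0.12  ]
bottle 0.58 [306. 126.] [0.7427 0.0821 0.12  ]
soap_dish 0.66 [498. 197.] [ 0.5395 -0.4047  0.12  ]
soap_dish 0.66 [448. 190.] [ 0.5604 -0.2786  0.12  ]
spray_can 0.76 [176. 229.] [0.4954 0.4512 0.    ]
shelf 0.95 [386. 183.] [ 0.6114 -0.1383  0.    ]
```

Run:
```python
import cv2
for n,(a,b,c,d) in dict(top=(200,80,540,310),scene=(140,90,480,345)).items():
    i=cv2.imread(f"pics/{n}0.png")[b:d,a:c]; cv2.imwrite(f"pics/{n}c.png",cv2.resize(i,None,fx=2.35,fy=2.35,interpolation=3))
```

```text
(no output)
```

View pics/topc.png

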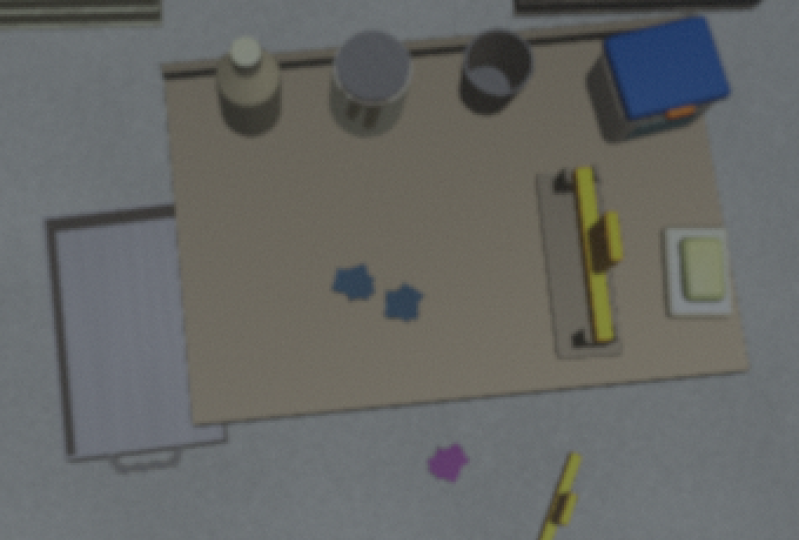

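View pics/scenec.png

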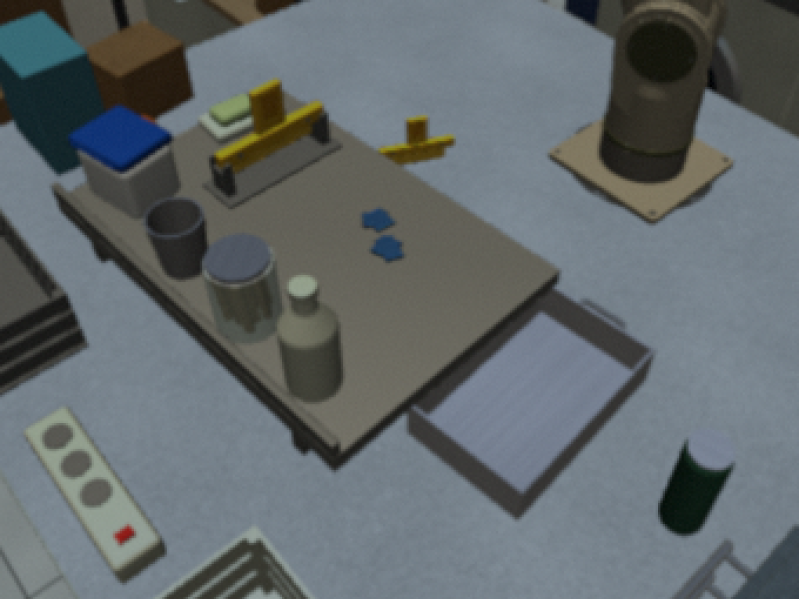

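Run:
```python
from h import *
c=manip.camera("top"); f=lambda p,z:onz(c,np.array(p)/2.35+[200,80],z)
# crop coords
A=f((193,424),.12);B=f((747,370),.12);C=f((166,75),.12)
print("corners",A.round(4),B.round(4),C.round(4), np.linalg.norm(A-B),np.linalg.norm(A-C))
d=A-B; print("yaw from long edge",np.degrees(np.arctan2(-d[0],d[1])))
print("open mid", ((A+C)/2).round(4))
hsv=cv2.cvtColor(c["frame"],cv2.COLOR_RGB2HSV)
# blue shards
for n in ["top","scene"]:
    c=manip.camera(n); hsv=cv2.cvtColor(c["frame"],cv2.COLOR_RGB2HSV)
    m=cv2.inRange(hsv,(98,90,40),(115,255,255)); N,L,S,ce=cv2.connectedComponentsWithStats(m)
    for i in range(1,N):
        if 40<S[i,4]<900: print(n,"blue",S[i],ce[i].round(1),onz(c,ce[i],.124).round(4))
    m=cv2.inRange(hsv,(20,120,60),(34,255,255)); N,L,S,ce=cv2.connectedComponentsWithStats(m)
    for i in range(1,N):
        if S[i,4]>60: print(n,"yellow",S[i],ce[i].round(1))
    if n=="top":
        # head ends, top surface z=.19 (crop coords): top edge centre and bottom edge centre
        for p in [(585,167),(604,342)]: print("head end",f(p,.19).round(4))
        for p in [(548,175),(541,175),(562,356),(620,352)]: print("base",f(p,.126).round(4))
        for p in [(47,222),(70,459),(228,440)]: print("pan rim",f(p,.065).round(4))
```

```text
corners [0.3916 0.1477 0.12  ] [ 0.4338 -0.4454  0.12  ] [0.7847 0.1741 0.12  ] 0.5946226280568347 0.393952050519927
yaw from long edge 4.070251851153136
open mid [0.5881 0.1609 0.12  ]
top blue [343 194  15  12 128] [350.2 199.9] [ 0.5404 -0.0279  0.124 ]
top blue [365 203  13  12 116] [370.7 208.6] [ 0.5163 -0.079   0.124 ]
top yellow [444 151  17  75 513] [451.8 188.2]
top yellow [457 170   8  23 133] [460.2 180.8]
top yellow [435 274  11  29 117] [440.8 287.8]
top yellow [427 301   9  19  70] [431.1 310.4]
head end [ 0.6431 -0.2705  0.19  ]
head end [ 0.4582 -0.2754  0.19  ]
base [ 0.6543 -0.2472  0.126 ]
base [ 0.6545 -0.2395  0.126 ]
base [ 0.4532 -0.2478  0.126 ]
base [ 0.4559 -0.31    0.126 ]
pan rim [0.6314 0.3176 0.065 ]
pan rim [0.361  0.2881 0.065 ]
pan rim [0.377  0.1136 0.065 ]
scene blue [443   0  19  29 368] [451.6  13.2] [-1.2401 -0.6737  0.124 ]
scene blue [168 135  45  28 750] [189.6 148.3] [ 0.701  -0.4832  0.124 ]
scene blue [294 179  14   9  80] [300.3 183. ] [ 0.5164 -0.0803  0.124 ]
scene blue [298 190  13  11  92] [304.5 195.2] [ 0.5418 -0.0286  0.124 ]
scene yellow [231 124  46  39 639] [253.5 145. ]
scene yellow [301 139  32  21 263] [317.1 151.5]
```

Emit:
jog_arm:
  translation:
    - [0, 0, 30]
    - [0, 0, 60]
    - [15, 10, 90]
    - [45, 40, 120]
    - [75, 70, 140]
    - [105, 100, 140]
    - [135, 130, 140]
    - [165, 160, 140]
    - [195, 190, 140]
    - [225, 220, 140]
    - [250, 245, 140]
    - [270, 265, 140]
  turn: [0, 0, -2, -4, -6, -8, -10, -12, -14, -17, -19, -21]

```text
clock: 2.75
position: [0.518, -0.3073, 0.3716]
ee_rot: [1.0, 0.019, 0.0, 0.0]
ft_force: [0.3, -0.4, 0.3]
grip_width: 0.996
```

Emit:
jog_arm:
  translation:
    - [15, 15, 0]
    - [28, 26, 0]
    - [36, 34, 0]
    - [36, 34, 0]
    - [36, 34, 0]
  turn: [0, 0, 0, 0, 0]

```text
clock: 3.17
position: [0.5537, -0.2738, 0.3715]
ee_rot: [1.0, 0.019, 0.0, 0.0]
ft_force: [-0.2, -1.1, 0.6]
grip_width: 1.003
```

Run:
```python
from h import *
o=manip.get_obs(); print(o["position"],o["ee_rot"],o["clock"],o["ft_force"])
c=manip.camera("wrist"); save(c,"w1.png"); print(c["pose"][:3].round(3))
for k,z in dict(stand=.12,stand_seat=.166,scraper=.166,scraper_grip=.234).items():
    for r in manip.pinpoint(c,k)[:3]: print(k,round(r["confidence"],2),np.round(r["at"]),onz(c,r["at"],z).round(4))
```

```text
[ 0.55373498 -0.27378256  0.37151709] [9.99822300e-01 1.88495135e-02 8.02164465e-05 2.42399907e-04] 3.1667 [-0.205638   -1.12633513  0.64053093]
[[ 0.037 -0.965 -0.26   0.619]
 [-0.999 -0.035 -0.011 -0.272]
 [ 0.001  0.26  -0.966  0.515]]
stand 0.65 [319. 167.] [ 0.5597 -0.2733  0.12  ]
stand_seat 0.79 [316. 180.] [ 0.5506 -0.2708  0.166 ]
scraper 0.7 [303. 306.] [ 0.3828 -0.2587  0.166 ]
scraper 0.68 [319. 177.] [ 0.5544 -0.2736  0.166 ]
scraper_grip 0.93 [302. 317.] [ 0.4156 -0.2613  0.234 ]
scraper_grip 0.83 [320. 192.] [ 0.5532 -0.2748  0.234 ]
scraper_grip 0.63 [395.  15.] [ 0.7073 -0.3319  0.234 ]
```

View pics/w1.png

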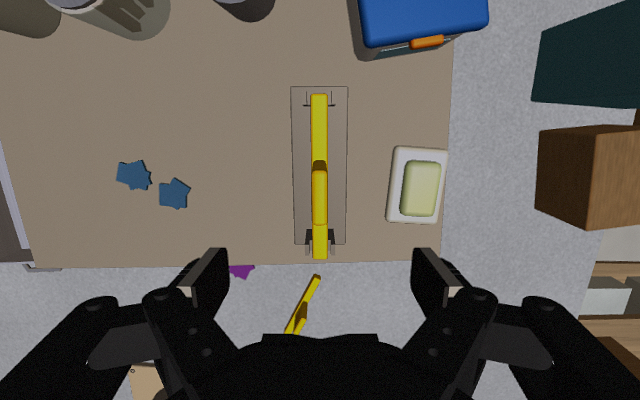

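Emit:
jog_arm:
  translation:
    - [0, 0, -35]
    - [0, 0, -70]
    - [0, 0, -105]
    - [0, -1, -130]
    - [0, -1, -145]
    - [0, -1, -152]
    - [0, -1, -156]
    - [0, -1, -156]
    - [0, -1, -156]
  turn: [0, 0, 0, 0, 0, 0, 0, 0, 0]

```text
clock: 4.17
position: [0.5537, -0.2759, 0.2172]
ee_rot: [1.0, 0.018, 0.001, 0.001]
ft_force: [0.6, 0.4, -0.3]
grip_width: 1.0
```

Emit:
jog_arm:
  translation:
    - [0, 0, 0]
    - [0, 0, 0]
    - [0, 0, 0]
    - [0, 0, 0]
    - [0, 0, 0]
    - [0, 0, 0]
    - [0, 0, 0]
    - [0, 0, 0]
    - [0, 0, 0]
    - [0, 0, 0]
  turn: [0, 0, 0, 0, 0, 0, 0, 0, 0, 0]
  grip: 5
  grip_force: 60

```text
clock: 5.0
position: [0.5537, -0.2759, 0.2172]
ee_rot: [1.0, 0.018, 0.001, 0.001]
ft_force: [-0.6, 0.3, 0.7]
grip_width: 0.154
```

Run:
```python
from h import *
o=manip.get_obs(); print(o["position"],o["ee_rot"],o["clock"],o["ft_force"],o["grip_width"]*85.4)
c=manip.camera("wrist"); save(c,"w2.png")
```

```text
[ 0.5536754  -0.27586982  0.21715763] [9.99842243e-01 1.77133397e-02 1.07451462e-03 7.56961077e-04] 5.0 [-0.63891772  0.27426756  0.73488059] 13.170054329198242
```

View pics/w2.png

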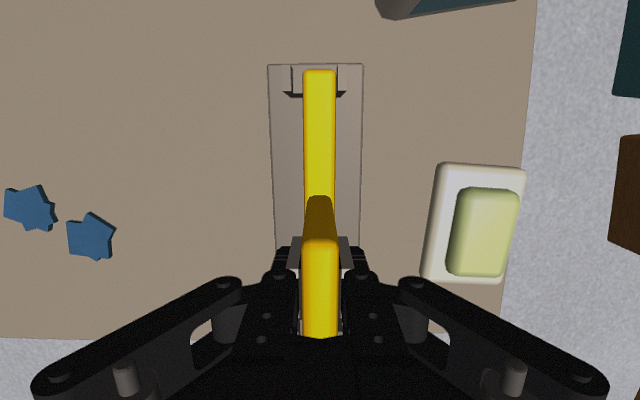

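Emit:
jog_arm:
  translation:
    - [0, 0, 5]
    - [0, 0, 15]
    - [0, 0, 30]
    - [0, 0, 45]
    - [0, 0, 60]
    - [0, 0, 68]
    - [0, 0, 70]
    - [0, 0, 70]
    - [0, 0, 70]
    - [0, 0, 70]
  turn: [0, 0, 0, 0, 0, 0, 0, 0, 0, 0]
  grip_force: 80

```text
clock: 5.88
position: [0.5533, -0.2758, 0.2861]
ee_rot: [1.0, 0.018, 0.0, 0.0]
ft_force: [0.2, -0.3, -2.1]
grip_width: 0.154
```

Run:
```python
from h import *
o=manip.get_obs(); print(o["position"],o["ee_rot"],o["clock"],o["ft_force"],o["torque"],o["grip_width"]*85.4)
c=manip.camera("wrist"); save(c,"w3.png")
```

```text
[ 0.55328881 -0.27576457  0.28605989] [9.99842720e-01 1.77277245e-02 3.24830580e-04 3.97769339e-04] 5.8833 [ 0.24697832 -0.3388638  -2.06362566] [0.02173614 0.04278951 0.00358337] 13.180879318762067
```

View pics/w3.png

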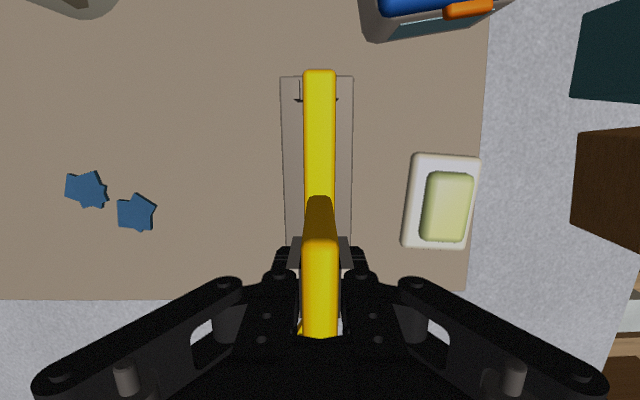

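Emit:
jog_arm:
  translation:
    - [0, 15, 0]
    - [-3, 40, 0]
    - [-8, 68, 0]
    - [-12, 95, 0]
    - [-16, 118, 0]
    - [-18, 132, 0]
    - [-18, 136, -15]
    - [-18, 136, -35]
    - [-18, 136, -55]
    - [-18, 136, -68]
    - [-18, 136, -73]
    - [-18, 136, -73]
  turn: [0, 0, 1, 1, 2, 2, 2, 2, 2, 2, 2, 2]

```text
clock: 6.93
position: [0.5346, -0.1397, 0.2118]
ee_rot: [0.999, 0.035, -0.001, 0.0]
ft_force: [-0.3, -0.1, -1.2]
grip_width: 0.156
```

Emit:
jog_arm:
  translation:
    - [0, 0, 0]
    - [0, 0, 0]
    - [0, 0, 0]
    - [0, 0, 0]
  turn: [0, 0, 0, 0]

```text
clock: 7.27
position: [0.535, -0.1398, 0.2126]
ee_rot: [0.999, 0.035, -0.0, 0.0]
ft_force: [0.6, 0.1, -2.1]
grip_width: 0.151
```

Run:
```python
from h import *
o=manip.get_obs(); print(o["position"],o["ee_rot"],o["clock"],o["ft_force"],o["torque"],o["grip_width"]*85.4)
c=manip.camera("scene"); cv2.imwrite("pics/s4.png",cv2.resize(c["frame"][90:300,180:420,::-1],None,fx=2.8,fy=2.8,interpolation=2))
```

```text
[ 0.534976   -0.1397996   0.21256207] [ 9.99392018e-01  3.48635671e-02 -2.51519459e-04  2.52490849e-04] 7.2667 [ 0.56733506  0.11556163 -2.12689413] [-0.00912539  0.00837885  0.01995416] 12.933101711255606
```

View pics/s4.png

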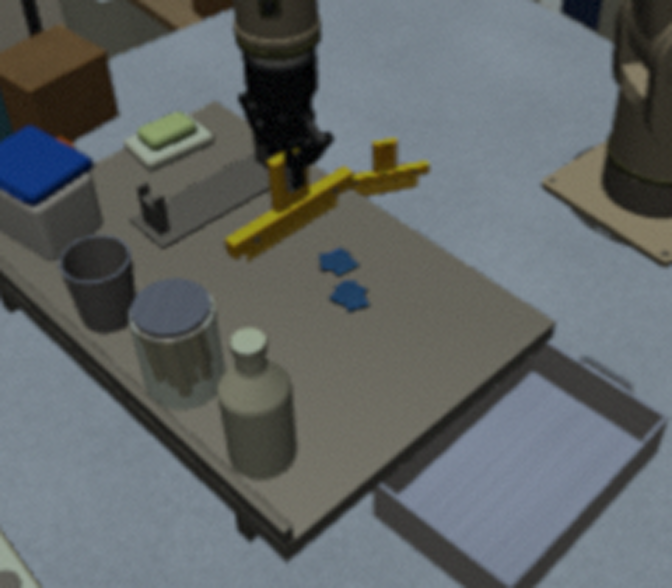

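Emit:
jog_arm:
  translation:
    - [0, 0, -2]
    - [0, 0, -4]
    - [0, 0, -6]
    - [0, 0, -8]
    - [0, 0, -8]
    - [0, 0, -8]
  turn: [0, 0, 0, 0, 0, 0]

```text
clock: 7.82
position: [0.5348, -0.1398, 0.2042]
ee_rot: [0.999, 0.035, -0.001, 0.0]
ft_force: [-0.2, 0.8, -1.1]
grip_width: 0.154
```

Emit:
jog_arm:
  translation:
    - [0, 0, -1]
    - [0, 0, -2]
    - [0, 0, -2]
    - [0, 0, -2]
  turn: [0, 0, 0, 0]

```text
clock: 8.15
position: [0.5348, -0.1397, 0.2022]
ee_rot: [0.999, 0.035, -0.001, 0.0]
ft_force: [-0.3, -0.1, -2.1]
grip_width: 0.156
```

Emit:
jog_arm:
  translation:
    - [0, 0, -1]
    - [0, 0, -2]
    - [0, 0, -2]
    - [0, 0, -2]
  turn: [0, 0, 0, 0]

```text
clock: 8.48
position: [0.5347, -0.1397, 0.2001]
ee_rot: [0.999, 0.035, -0.001, 0.0]
ft_force: [0.0, 0.7, -1.8]
grip_width: 0.155
```

Emit:
jog_arm:
  translation:
    - [0, 0, -1]
    - [0, 0, -2]
    - [0, 0, -2]
    - [0, 0, -2]
  turn: [0, 0, 0, 0]

```text
clock: 8.82
position: [0.5347, -0.1397, 0.198]
ee_rot: [0.999, 0.035, -0.001, 0.0]
ft_force: [0.7, 0.1, -1.8]
grip_width: 0.154
```

Emit:
jog_arm:
  translation:
    - [0, 0, -1]
    - [0, 0, -2]
    - [0, 0, -2]
    - [0, 0, -2]
  turn: [0, 0, 0, 0]

```text
clock: 9.15
position: [0.5346, -0.1397, 0.1959]
ee_rot: [0.999, 0.035, -0.001, 0.0]
ft_force: [-0.8, 0.1, -0.8]
grip_width: 0.154
```

Emit:
jog_arm:
  translation:
    - [0, 0, -1]
    - [0, 0, -1.5]
    - [0, 0, -1.5]
    - [0, 0, -1.5]
  turn: [0, 0, 0, 0]

```text
clock: 9.48
position: [0.5346, -0.1398, 0.1944]
ee_rot: [0.999, 0.035, -0.001, 0.0]
ft_force: [0.8, 0.4, -2.4]
grip_width: 0.152
```

Emit:
jog_arm:
  translation:
    - [0, 0, -1]
    - [0, 0, -2]
    - [0, 0, -2]
    - [0, 0, -2]
  turn: [0, 0, 0, 0]

```text
clock: 9.82
position: [0.5346, -0.1397, 0.1923]
ee_rot: [0.999, 0.035, -0.001, 0.0]
ft_force: [0.2, -0.6, -0.8]
grip_width: 0.154
```

Emit:
jog_arm:
  translation:
    - [0, 0, -1]
    - [0, 0, -1.5]
    - [0, 0, -1.5]
    - [0, 0, -1.5]
  turn: [0, 0, 0, 0]

```text
clock: 10.15
position: [0.5346, -0.1398, 0.191]
ee_rot: [0.999, 0.035, -0.001, 0.0]
ft_force: [-2.0, 0.9, 1.6]
grip_width: 0.155
```

Emit:
jog_arm:
  translation:
    - [0, 0, -0.5]
    - [0, 0, -0.7]
    - [0, 0, -0.7]
    - [0, 0, -0.7]
  turn: [0, 0, 0, 0]

```text
clock: 10.48
position: [0.5346, -0.1398, 0.1905]
ee_rot: [0.999, 0.035, -0.001, 0.0]
ft_force: [-2.0, 0.3, 4.3]
grip_width: 0.155
```

Run:
```python
from h import *
for _ in range(3):
    manip.camera("top"); o=manip.get_obs(); print(o["position"],o["clock"],o["ft_force"],o["torque"])
```

```text
[ 0.53464643 -0.139769    0.19051184] 10.5333 [-1.39265599  0.0937255   3.51844198] [0.1350898  0.50829783 0.03159094]
[ 0.53463282 -0.13973899  0.19048578] 10.5833 [-3.17118904  0.47518666  4.87974144] [ 0.10286979  0.4615212  -0.03412022]
[ 0.53464066 -0.13980839  0.19048892] 10.6333 [-2.28141371  0.14109197  3.91533814] [0.10803609 0.49479636 0.03893462]
```

Emit:
jog_arm:
  translation:
    - [-0.3, 4, -0.2]
    - [-0.7, 10, -0.2]
    - [-1.1, 16, -0.2]
    - [-1.5, 22, -0.2]
    - [-2, 28, -0.2]
    - [-2.4, 34, -0.2]
    - [-2.8, 40, -0.2]
    - [-3.2, 46, -0.2]
    - [-3.6, 52, -0.2]
    - [-4, 57, -0.2]
    - [-4.2, 60, -0.2]
    - [-4.2, 60, -0.2]
  turn: [0, 0, 0, 0, 0, 0, 0, 0, 0, 0, 0, 0]

```text
clock: 11.63
position: [0.5304, -0.0788, 0.1903]
ee_rot: [0.999, 0.035, -0.001, -0.0]
ft_force: [0.2, -0.3, 4.3]
grip_width: 0.155
```

Run:
```python
from h import *
for _ in range(3):
    c=manip.camera("scene"); o=manip.get_obs(); print(o["position"],o["clock"],o["ft_force"],o["ee_rot"])
cv2.imwrite("pics/s5.png",cv2.resize(c["frame"][90:300,180:420,::-1],None,fx=2.8,fy=2.8,interpolation=2))
```

```text
[ 0.53041902 -0.07886587  0.19026361] 11.6833 [-0.88974376 -0.03432888  3.91923708] [ 9.99377780e-01  3.52610522e-02 -7.80339837e-04 -3.20927299e-04]
[ 0.53045519 -0.07891441  0.19028131] 11.7333 [0.22975669 1.0377792  4.16165364] [ 9.99380348e-01  3.51875945e-02 -7.43954491e-04 -4.46862715e-04]
[ 0.53045962 -0.07899066  0.19024729] 11.7833 [-0.13376547  1.3222091   5.67079602] [ 9.99383390e-01  3.51000052e-02 -7.68874047e-04 -4.88705829e-04]
```

View pics/s5.png

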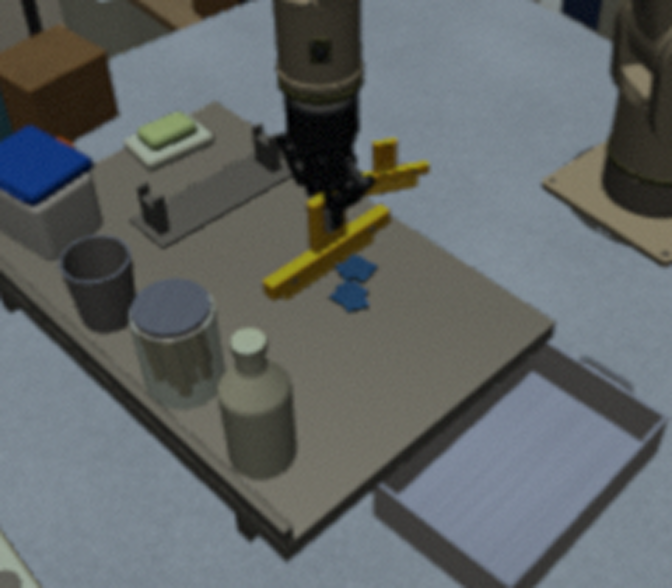

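Emit:
jog_arm:
  translation:
    - [-0.3, 4, 0]
    - [-0.8, 12, 0]
    - [-1.4, 20, 0]
    - [-2, 28, 0]
    - [-2.5, 36, 0]
    - [-3.1, 44, 0]
    - [-3.6, 52, 0]
    - [-4.2, 60, 0]
    - [-4.8, 68, 0]
    - [-5.3, 76, 0]
    - [-5.9, 84, 0]
    - [-6.2, 88, 0]
  turn: [0, 0, 0, 0, 0, 0, 0, 0, 0, 0, 0, 0]

```text
clock: 12.78
position: [0.5241, 0.0105, 0.1902]
ee_rot: [0.999, 0.036, -0.001, -0.001]
ft_force: [-0.2, -3.1, 4.3]
grip_width: 0.154
```

Emit:
jog_arm:
  translation:
    - [-0.3, 4, 0]
    - [-0.7, 10, 0]
    - [-1.1, 16, 0]
    - [-1.5, 22, 0]
    - [-2, 28, 0]
    - [-2.4, 34, 0]
    - [-2.8, 40, 0]
    - [-3.2, 46, 0]
    - [-3.6, 52, 0]
    - [-4.1, 58, 0]
    - [-4.5, 64, 0]
    - [-4.8, 68, 0]
  turn: [0, 0, 0, 0, 0, 0, 0, 0, 0, 0, 0, 0]

```text
clock: 13.78
position: [0.5192, 0.0795, 0.1903]
ee_rot: [0.999, 0.036, -0.001, -0.001]
ft_force: [0.5, -2.8, 4.2]
grip_width: 0.151
```

Emit:
jog_arm:
  translation:
    - [-0.2, 3, 0]
    - [-0.5, 8, 0]
    - [-0.8, 13, 0]
    - [-1.2, 18, 0]
    - [-1.6, 23, 0]
    - [-1.9, 28, 0]
    - [-2.3, 33, 0]
    - [-2.6, 38, 0]
    - [-3, 43, 0]
    - [-3.4, 48, 0]
    - [-3.6, 52, 0]
    - [-3.6, 52, 0]
  turn: [0, 0, 0, 0, 0, 0, 0, 0, 0, 0, 0, 0]

```text
clock: 14.78
position: [0.5154, 0.1327, 0.1903]
ee_rot: [0.999, 0.037, -0.001, -0.001]
ft_force: [-0.0, -0.8, 3.6]
grip_width: 0.154
```

Run:
```python
from h import *
c=manip.camera("scene"); o=manip.get_obs(); print(o["position"],o["clock"],o["ft_force"],o["ee_rot"])
cv2.imwrite("pics/s6.png",cv2.resize(c["frame"][120:310,240:460,::-1],None,fx=3,fy=3,interpolation=2))
```

```text
[0.51539636 0.13254177 0.19023576] 14.8333 [0.23468485 0.72496939 4.30382068] [ 9.99332444e-01  3.65002359e-02 -8.84289972e-04 -1.27152426e-03]
```

View pics/s6.png

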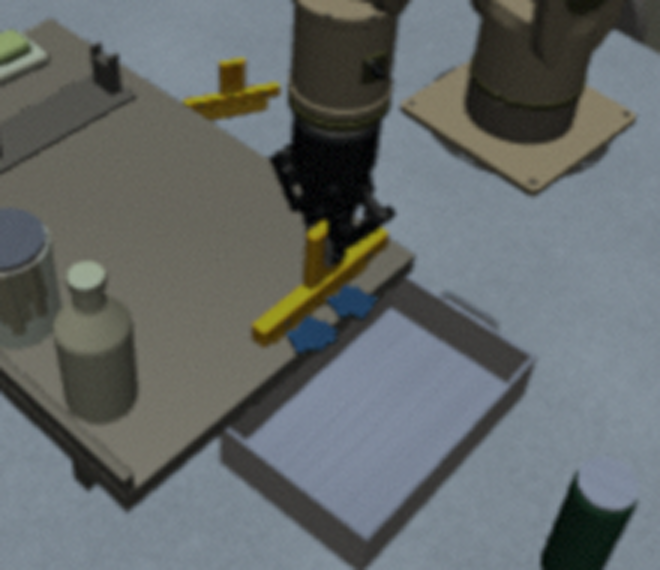

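Emit:
jog_arm:
  translation:
    - [-0.2, 3, 0]
    - [-0.5, 8, 0]
    - [-0.8, 13, 0]
    - [-1.2, 18, 0]
    - [-1.6, 23, 0]
    - [-1.9, 28, 0]
    - [-2.2, 32, 0]
    - [-2.2, 35, 0]
    - [-2.2, 36, 0]
    - [-2.2, 36, 0]
  turn: [0, 0, 0, 0, 0, 0, 0, 0, 0, 0]

```text
clock: 15.67
position: [0.5128, 0.1691, 0.1898]
ee_rot: [0.999, 0.037, -0.001, -0.001]
ft_force: [0.7, 0.5, -2.3]
grip_width: 0.155
```

Run:
```python
from h import *
c=manip.camera("scene"); o=manip.get_obs(); print(o["position"],o["clock"],o["ft_force"],o["ee_rot"])
for r in manip.pinpoint(c,"shard_a"): print(r["at"],r["confidence"],onz(c,r["at"],.004).round(3))
cv2.imwrite("pics/s7.png",cv2.resize(c["frame"][120:310,240:460,::-1],None,fx=3,fy=3,interpolation=2))
```

```text
[0.51293623 0.16868944 0.18990623] 15.7167 [-0.85504079  0.29112365 -1.91665757] [ 0.9993263   0.03665607 -0.00125382 -0.00130879]
[342.8, 257.0] 0.67 [0.551 0.164 0.004]
[356.4, 244.1] 0.63 [0.484 0.157 0.004]
[257.6, 151.7] 0.21 [ 0.451 -0.438  0.004]
[269.7, 214.0] 0.17 [ 0.616 -0.13   0.004]
```

View pics/s7.png

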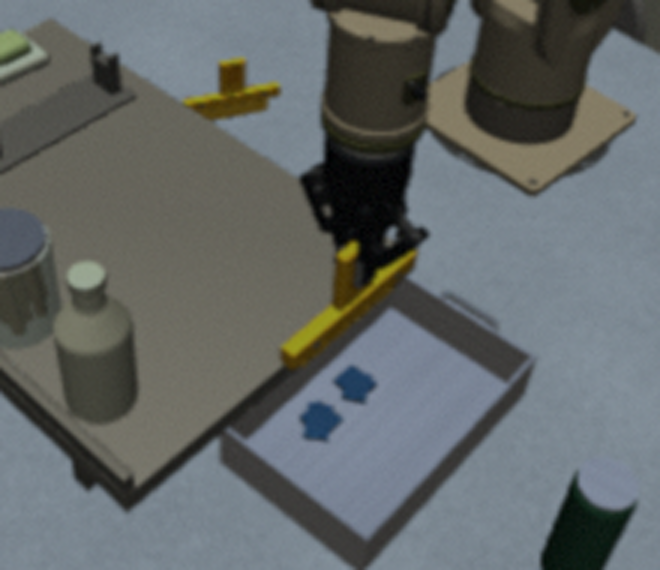

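Emit:
jog_arm:
  translation:
    - [0, 1, 10]
    - [0, 1, 35]
    - [0, 1, 65]
    - [0, 1, 90]
    - [2, -10, 100]
    - [4, -30, 100]
    - [7, -60, 100]
    - [10, -92, 100]
    - [13, -124, 100]
    - [16, -156, 100]
    - [19, -188, 100]
    - [22, -220, 100]
  turn: [0, 0, 0, 0, 0, 0, 0, 0, -1, -1, -2, -2]

```text
clock: 16.77
position: [0.5346, -0.0542, 0.2899]
ee_rot: [1.0, 0.018, -0.001, -0.001]
ft_force: [0.8, 0.6, -2.1]
grip_width: 0.155
```

Emit:
jog_arm:
  translation:
    - [2, -25, 0]
    - [5, -55, 0]
    - [8, -85, 0]
    - [11, -115, 0]
    - [14, -145, 0]
    - [17, -175, 0]
    - [19, -200, 0]
    - [19, -215, 0]
    - [19, -222, 0]
    - [19, -222, 0]
    - [19, -222, 0]
  turn: [0, 0, 0, 0, 0, 0, 0, 0, 0, 0, 0]

```text
clock: 17.68
position: [0.5537, -0.2749, 0.2898]
ee_rot: [1.0, 0.019, -0.001, -0.002]
ft_force: [0.5, 0.8, -1.5]
grip_width: 0.159
```

Emit:
jog_arm:
  translation:
    - [0, -1, -3]
    - [0, -1, -4]
    - [0, -1, -4]
    - [0, -1, -4]
    - [0, -1, -4]
  turn: [0, 0, 0, 0, 0]

```text
clock: 18.1
position: [0.5538, -0.2755, 0.286]
ee_rot: [1.0, 0.019, -0.001, -0.002]
ft_force: [-0.1, -0.7, -1.5]
grip_width: 0.155
```

Run:
```python
from h import *
c=manip.camera("wrist"); o=manip.get_obs(); print(o["position"],o["clock"],o["ft_force"],o["ee_rot"])
save(c,"w8.png"); a=cv2.imread("pics/w3.png"); b=cv2.imread("pics/w8.png")
cv2.imwrite("pics/cmp.png",np.hstack([a[50:350,200:440],b[50:350,200:440],cv2.absdiff(a,b)[50:350,200:440]]))
```

```text
[ 0.55380837 -0.27563937  0.28598013] 18.15 [ 0.61320151  1.047427   -1.61567048] [ 0.99982127  0.01880567 -0.00117102 -0.00155325]
```

View pics/cmp.png

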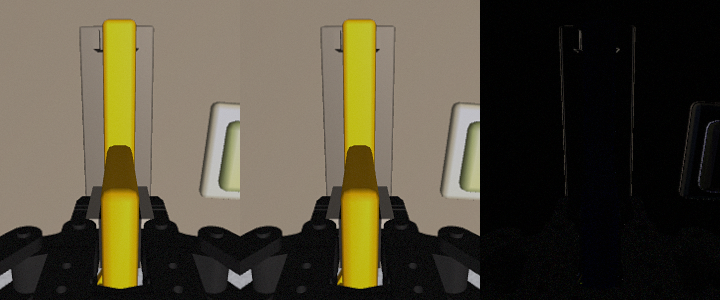

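Emit:
jog_arm:
  translation:
    - [0, 0, -10]
    - [0, 0, -25]
    - [0, 0, -40]
    - [0, 0, -50]
    - [0, 0, -57]
    - [0, 0, -62]
    - [0, 0, -66]
    - [0, 0, -67.5]
    - [0, 0, -68]
    - [0, 0, -68]
    - [0, 0, -68]
  turn: [0, 0, 0, 0, 0, 0, 0, 0, 0, 0, 0]

```text
clock: 19.07
position: [0.554, -0.2757, 0.2185]
ee_rot: [1.0, 0.019, -0.001, -0.001]
ft_force: [0.6, -0.4, -1.7]
grip_width: 0.151
```

Emit:
jog_arm:
  translation:
    - [0, 0, -0.6]
    - [0, 0, -1.3]
    - [0, 0, -1.3]
    - [0, 0, -1.3]
    - [0, 0, -1.3]
  turn: [0, 0, 0, 0, 0]

```text
clock: 19.48
position: [0.5542, -0.2758, 0.2174]
ee_rot: [1.0, 0.019, -0.001, -0.001]
ft_force: [0.6, -1.1, -0.7]
grip_width: 0.152
```

Seated as at the start (0.2172 then). Release and rise.

Emit:
jog_arm:
  translation:
    - [0, 0, 0]
    - [0, 0, 0]
    - [0, 0, 0]
    - [0, 0, 0]
    - [0, 0, 0]
    - [0, 0, 0]
    - [0, 0, 0]
    - [0, 0, 0]
    - [0, 0, 0]
    - [0, 0, 0]
  turn: [0, 0, 0, 0, 0, 0, 0, 0, 0, 0]
  grip: 85

```text
clock: 20.32
position: [0.5541, -0.2758, 0.2174]
ee_rot: [1.0, 0.019, -0.001, -0.001]
ft_force: [-0.6, -0.3, 0.5]
grip_width: 0.997
```

Emit:
jog_arm:
  translation:
    - [0, 0, 10]
    - [0, 0, 30]
    - [0, 0, 55]
    - [0, 0, 85]
    - [0, 0, 115]
    - [0, 0, 140]
    - [0, 0, 153]
    - [0, 0, 154]
    - [0, 0, 154]
    - [0, 0, 154]
  turn: [0, 0, 0, 0, 0, 0, 0, 0, 0, 0]

```text
clock: 21.15
position: [0.5539, -0.2757, 0.3704]
ee_rot: [1.0, 0.019, -0.001, -0.002]
ft_force: [-0.1, -0.3, -1.1]
grip_width: 1.0
```

Run:
```python
from h import *
c=manip.camera("wrist"); o=manip.get_obs(); print(o["position"],o["clock"],o["ft_force"],o["ee_rot"],o["grip_width"])
save(c,"w9.png"); a=cv2.imread("pics/w1.png"); b=cv2.imread("pics/w9.png")
d=manip.camera("scene"); s=d["frame"][120:320,180:460,::-1]
s2=cv2.resize(s,(420,300)); cv2.imwrite("pics/fin.png",np.hstack([a[60:360,230:410],b[60:360,230:410],s2]))
for r in manip.pinpoint(d,"shard_a")[:2]: print(r["at"],r["confidence"],onz(d,r["at"],.004).round(3))
```

```text
[ 0.55376414 -0.27571599  0.37006057] 21.2 [-0.13525544 -0.47149582 -0.12221516] [ 0.99982109  0.01877556 -0.00155591 -0.0016841 ] 0.995871236285661
[257.7, 150.1] 0.62 [ 0.445 -0.446  0.004]
[359.1, 245.7] 0.42 [0.482 0.167 0.004]
```

View pics/fin.png

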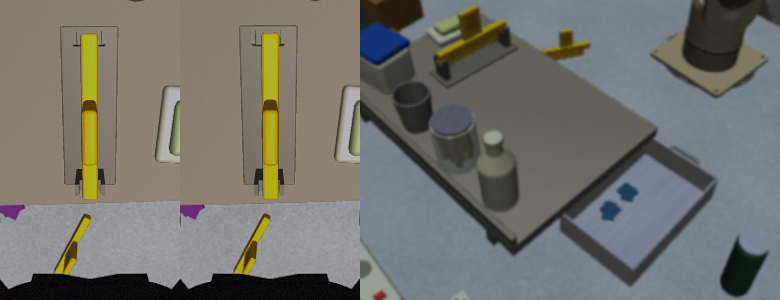

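Scraper is back in its stand, both pieces lie in the pan, and everything else is unmoved.

```bash
python3 -c "
from workcell import manip
print(manip.hand_in())"
```

```text
the job is handed in; nothing more can be done
None
```

I swept both blue pieces off the open end of the shelf into the pan, put the scraper back in its stand, let go, and handed the job in. The robot's clock stood at about 21 s of the 67 s allowed.

- **Sweep:** the lip rested on the shelf at about 6 N, against a limit of 14 N. It stayed at roughly 6–8 N at every pause up to about 25 mm before the end. I read the force only between moves, not continuously.
- **Pieces:** the last scene picture shows both lying in the pan. On that final frame the piece detector's best answer was a false hit on the scraper, and its second marked one of the two. So the final check on both pieces is by eye.
- **Scraper:** the wrist pictures before and after the sweep matched within about a pixel, so it had not slipped in the grip. It went back at tool height 217.4 mm, against 217.2 mm when I picked it up. Its look in the stand matches the picture from before the job.
- **Other things:** the pan and the other objects look unmoved in the pictures; I did not measure them. The open gripper is about 150 mm above the grip pose and touches nothing.

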